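Make up a shelf kit: swing the upright home, tip in its feet

ROBOT

A 6-joint arm with a two-finger parallel gripper is mounted at the origin on the work surface. World frame = base frame: x ahead of the robot, y to its left, z up, the work surface at z = 0. Lengths are in m, angles in degrees, forces in N, time in s.
With the tool pointing down it reaches from about 0.375 to 0.75 m from the base axis. Payload 9 kg.
Tool frame: the origin (TCP) lies between the finger pads; the fingertips stand 22 mm ahead of it and the grasp point (between the pads) lies 3 mm ahead of it; z points along the fingers, y is the direction in which the jaws open and shut (so a half turn about z gives the same grasp; the last joint's range is limited). The gripper opens to 85 mm and grips with 20 to 120 N. Pads are 22 mm wide; open, the fingers measure 114 mm over their backs; the gripper's body (76 mm by 85 mm) begins 54 mm behind the grasp point. The pads swing forward as they close: fully open they stand 13 mm farther back than shut.
Start: joints at [60.522, 5.964, 5.575, 89.605, 0, 77.527], TCP at [0.175, 0.574, 0.253] pointing down, gripper open.
Joint ranges: [-171.21, 171.21], [-48.23, 106.86], [-62.78, 66.21], [-105.2, 120.99], [-86.42, 89.51], [-180, 180]. Speed limits (degrees/s): [127.2, 127.2, 147.25, 180, 180, 180].

INTERFACE

Orientations are given as [roll, pitch, yaw] about the fixed x, y, z axes, in that order (R = Rz(yaw) Ry(pitch) Rx(roll)).
In Python, from plant import move_to, move_straight, movej, set_gripper, dwell, inverse_kinematics, read_state, snapshot, PlanningError, sign_off gives the robot as it stands. Calls block until the motion is done:
- move_to(position, orientation): joint-space move of the TCP to a pose.
- move_straight(position, rate=0.15, rotation=None, stop_force=None): straight line of the TCP; rotation=None keeps the orientation; rate is the mean speed in m/s. With stop_force (N) it stops when the force on the tool has changed by that much, and returns True; else False.
- movej(angles): joint-space move.
- set_gripper(opening, f_grip=None): finger opening in m; f_grip is the grip in N (None keeps the last); returns when the fingers have stopped.
- dwell(seconds).
- inverse_kinematics(position, orientation): joint angles nearest the present ones, or None.
- read_state(): the state.
- snapshot(name): name is "side" or "top" or "wrist"; returns a dict with "color" (480x640x3 uint8, red, green, blue), "z_map" (480x640 float32, m along the optical axis (not along the pixel's ray), 0 where there is no reading), "fx", "fy", "cx", "cy" (pixels), "view" (4x4, takes a point from world to camera coordinates); the wrist camera has in their place "T_tool_cam" (4x4, takes a point from camera to tool coordinates, whose origin is the TCP and whose axes are the flange's). Camera axes: x right, y down, z forward; pixel columns grow to the right and rows downward; lengths in m; the calibration is good to about 2 mm. A picture is of the moment at which its call begins: read the wrist's pose just before it.
A pose or a line that the arm cannot do raises PlanningError and nothing moves.
- sign_off(): hands the job in, once; it reports no verdict.
The state is a dict: "time": time; "qpos": joint angles; "qd": joint speeds; "effort": joint torques, N m; "tcp_pos": TCP position; "tool_rot": TCP orientation; "contact_force": force on the tool from outside, world axes, zero at the start; "wrist_torque": the same for the moment, N m; "grip_width": finger opening in m.
Only numpy, scipy, OpenCV 4.12 (cv2) and the standard library are available. Lean on these libraries where they do the work, as an engineer would, in place of code of your own. Each camera call takes 0.05 s, during which the arm holds its last target.

TASK

Make up the shelf kit on the board: keeping its end at the post, swing the long steel tube about the post, in under the wire shelf, until it lies in line, flat along the fence. Then, with the pocket clear, push the lever of the tilting cradle over to tip it fully, so that all three levelling feet drop into the pocket, and leave it tipped. Leave everything else where it is.

Things in the scene. Friction and masses are not known exactly. Their poses are not given: they have to be found in the camera images.
- kit_board: The kit board, fixed: plywood 285 x 470 mm, top at z 35 mm, spanning x -150 to 135, y -70 to 400. Origin on the post's axis at table level; x points away from the robot, y left along the board, z up, within 0.12 rad of the world's axes. The coordinates given below as 'board' are in this frame, in mm.
- post (a point): top centre of the fixed post, a steel pin 20 mm across rising from the board's top to 90 mm above the table (board x 0, y 0)
- fence (a point): middle of the top edge of the fence's face towards the robot: a low aluminium strip fixed along the board; face at board x 41.5, y 80 to 250, z 35 to 58
- shelf_edge (a point): middle of the wire shelf's front edge, 8 mm wire (board x -5, y 108, z 170). The fixed shelf of wires hangs over the fence, board x -9 to 116, y -60 to 277, z 166 to 174, on two posts at x 122, y -55 and 272. An upright gripper does not fit over the tube's place; tilt the tool with its fingers pointing away from the robot and down.
- pocket (a point): centre of the floor of the open pocket sunk in the board: board x -110 to -15, y 165 to 285, floor at z 6 mm
- bar: Long tube: loose square steel tube with punched holes, 30 x 30 x 290 mm, 0.3 to 0.55 kg, flat on the board, skewed towards the robot by 0.3 to 0.55 rad over the pocket. y runs along it to its free left end. Origin outside it, at underside height: it spans x 10.5 to 40.5, y -30 to 260, z 0 to 30. Its robot side touches the post when the origin is on the post's axis (as at start); in line its axes match the board's.
- bar_free_end (a point): centre of the tube's free end face; at board x 25.5, y 260, z 50 when in line
- cradle (a joint): tilt of the cradle's open steel tub (90 x 88 x 42 mm), 0 level to 1.75 rad tipped against its stop. Pivot axis along board x, through y 297, z 110. Growing values tip its spout (on the -y side) down over the pocket. Needs 2 to 5 N at the knob; push it all the way: past about 1.5 rad it stays down by itself. Stand: side plates at board x -126 to 1, y 283 to 311, up to z 124.
- lever_knob (a point): centre of the 22 mm black ball knob on the cradle's lever, a 10 mm rod on the robot's side of the tub at board x -147.5, knob centre 100 mm from the pivot axis. With the tub level it leans 0.87 rad from upright to the left (+y); pushed over to the right (-y) it leans 0.88 rad to the right at the stop.
- foot0: A levelling foot: black rubber disc 30 mm across, 9 mm thick, with a 10 mm steel stem, 31 mm tall in all, 30 g. Starts in the tub; origin at the centre of the disc's underside, z along the stem.
- foot1: A levelling foot: black rubber disc 30 mm across, 9 mm thick, with a 10 mm steel stem, 31 mm tall in all, 30 g. Starts in the tub; origin at the centre of the disc's underside, z along the stem.
- foot2: A levelling foot: black rubber disc 30 mm across, 9 mm thick, with a 10 mm steel stem, 31 mm tall in all, 30 g. Starts in the tub; origin at the centre of the disc's underside, z along the stem.
- wrench: Bystander: open-ended steel wrench, 150 mm, lying on the kit board on the robot's side of the post; origin near its middle.
- jar: Bystander: small glass jar, 42 mm across, 65 mm tall, standing on the kit board behind the fence; origin at its underside.
- tape_roll: Bystander: roll of tape, 100 mm across, 48 mm tall, flat on the table to the left; origin at its underside.
- mug: Bystander: white mug, 80 mm across, 95 mm tall, on the table to the right; origin at its underside.
- carton: Bystander: small cardboard carton 110 x 90 x 70 mm on the table to the right; origin at its underside.
- screwdriver: Bystander: screwdriver lying on the table to the left; origin near its middle.

How it is judged:
By the outcome, as a careful person would: the job done as asked, in the order asked, and still so for the second after the job is handed in, with the robot touching nothing.
It also fails if it takes over 53 s, if anything falls off the work surface, if the arm or the gripper's body presses on something with over 40 N, if the wrist force passes 120 N, or if a joint passes its speed limit or range.

## Working session

There is one attempt and no reset: what is moved stays moved. The work goes in short steps, each a Python script; the robot and the scene stay as the last script left them, time stands still between calls to the robot, and variables do not carry over. Pictures are saved under pics/ and viewed, and the job is handed in when it is done.

```bash
ls; mkdir -p pics; python3 - <<'E'
from plant import *
import cv2,numpy as np,pickle
print(read_state())
for n in("side","top","wrist"):
    s=snapshot(n); pickle.dump(s,open(f'{n}0.pkl','wb'))
    cv2.imwrite(f'pics/{n}0.png',s['color'][:,:,::-1])
    print(n,s['fx'],s['fy'],s['cx'],s['cy'],s.get('view',s.get('T_tool_cam')))
E
```

```text
pics
{'time': 0.0, 'qpos': array([6.05205868e+01, 5.99945623e+00, 5.52657339e+00, 8.96051543e+01,
       4.50060663e-04, 7.75281585e+01]), 'qd': array([-0.00809437,  0.0641112 , -0.05599085, -0.01121288, -0.00944816,
       -0.08979218]), 'effort': array([ 6.12458789e-04, -5.56925726e+01,  5.03652656e+01,  1.65104913e-02,
       -2.28986610e-04, -1.07958519e-05]), 'tcp_pos': array([0.1753165 , 0.57349062, 0.25250908]), 'tool_rot': array([-1.79923902e+02, -1.72923130e-02,  1.62992416e+02]), 'contact_force': array([ 0.45994227,  0.22029994, -0.19990603]), 'wrist_torque': array([ 0.04380145, -0.04555467,  0.02840749]), 'grip_width': 0.08534421226841415}
side 467.7600466680194 467.7600466680194 311.6107582380718 244.48909394219328 [[ 0.8408039  -0.54130727 -0.00593674 -0.45085051]
 [-0.33587282 -0.51304245 -0.78992208  0.30237042]
 [ 0.42454477  0.66616356 -0.61317849  1.07994058]
 [ 0.          0.          0.          1.        ]]
top 591.360377438786 591.360377438786 321.48107598621056 236.83354627392288 [[-0.02366153 -0.99963055  0.01337506  0.03155687]
 [-0.99784214  0.02279533 -0.06157464  0.58129501]
 [ 0.061247   -0.01480315 -0.99801286  1.58151509]
 [ 0.          0.          0.          1.        ]]
wrist 406.15068043862385 406.15068043862385 326.90588861576197 237.33417729893156 [[ 1.11070630e-05 -9.50609711e-01 -3.10388753e-01  7.90485706e-02]
 [ 9.99999809e-01 -1.81144394e-04  5.90564829e-04  4.04279832e-04]
 [-6.17621844e-04 -3.10388700e-01  9.50609527e-01 -1.19322333e-01]
 [ 0.00000000e+00  0.00000000e+00  0.00000000e+00  1.00000000e+00]]
```

View pics/top0.png

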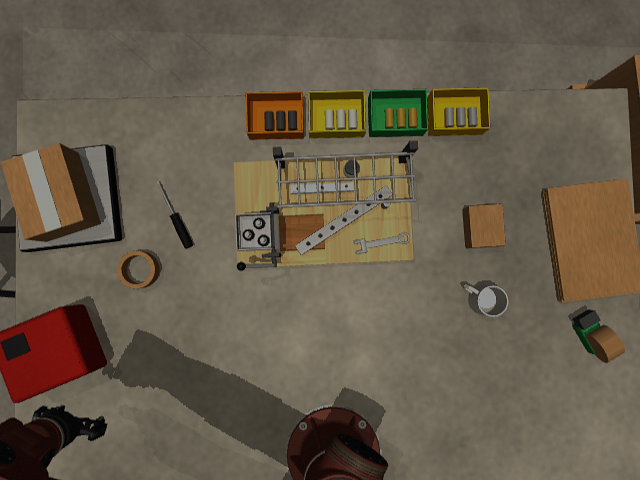

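View pics/side0.png

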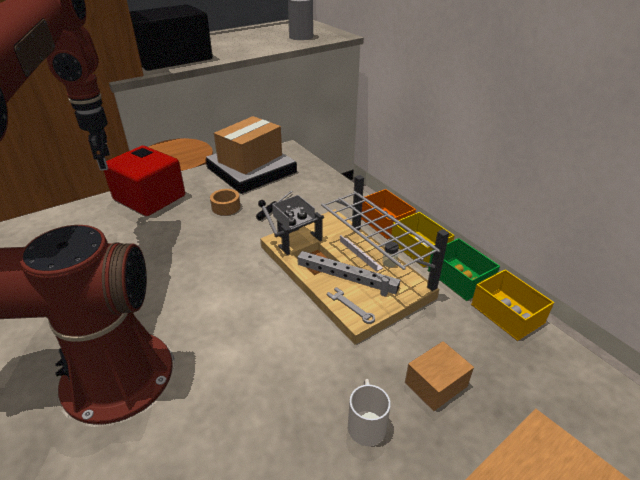

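View pics/wrist0.png

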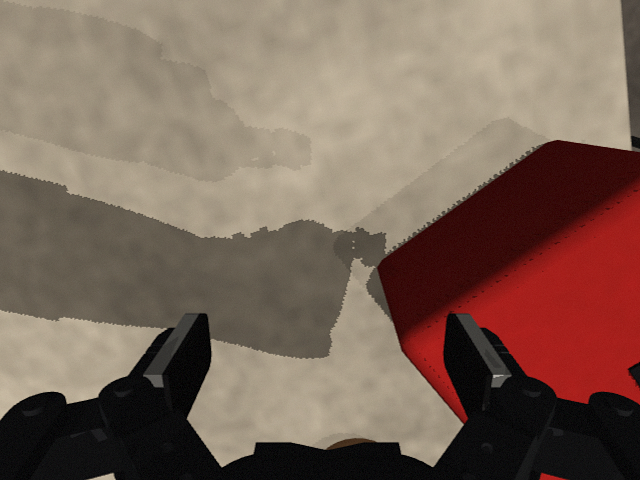

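```bash
cat > h.py <<'E'
import numpy as np,cv2,pickle
def ray(s,u,v,z):
    V=np.array(s['view']);R=V[:3,:3];t=V[:3,3];C=-R.T@t
    d=R.T@np.array([(u-s['cx'])/s['fx'],(v-s['cy'])/s['fy'],1.]);k=(z-C[2])/d[2];return C+k*d
def proj(s,P):
    V=np.array(s['view']);p=V[:3,:3]@np.array(P)+V[:3,3];return np.array([p[0]/p[2]*s['fx']+s['cx'],p[1]/p[2]*s['fy']+s['cy']])
E
python3 - <<'E'
from h import *
s=pickle.load(open('top0.pkl','rb'));c=s['color'][:,:,::-1]
cv2.imwrite('pics/topz.png',cv2.resize(c[140:280,225:425],None,fx=4,fy=4,interpolation=cv2.INTER_CUBIC))
hsv=cv2.cvtColor(c,cv2.COLOR_BGR2HSV)
m=cv2.inRange(hsv,(12,60,120),(30,255,255));m[:135]=0;m[300:]=0;m[:,:225]=0;m[:,430:]=0
cv2.imwrite('pics/m.png',m)
for nm in['side']:
    q=pickle.load(open('side0.pkl','rb'))['color'][:,:,::-1]
    cv2.imwrite('pics/sidez.png',cv2.resize(q[170:350,250:450],None,fx=4,fy=3.3,interpolation=cv2.INTER_CUBIC))
ys,xs=np.where(m);P=np.stack([xs,ys],1).astype(np.float32)
r=cv2.minAreaRect(cv2.convexHull(P));print(r)
for p in cv2.boxPoints(r):print(p,ray(s,*p,.035))
E
```

```text
((322.9497985839844, 211.19422912597656), (106.92094421386719, 176.52333068847656), 87.79740142822266)
[232.69868 161.16542] [0.79020643 0.25231862 0.035     ]
[409.09158 154.38109] [ 0.7986815  -0.22382139  0.035     ]
[413.20093 261.22302] [ 0.50989165 -0.22535907  0.035     ]
[236.80801 268.0074 ] [0.50286154 0.2455521  0.035     ]
```

View pics/topz.png

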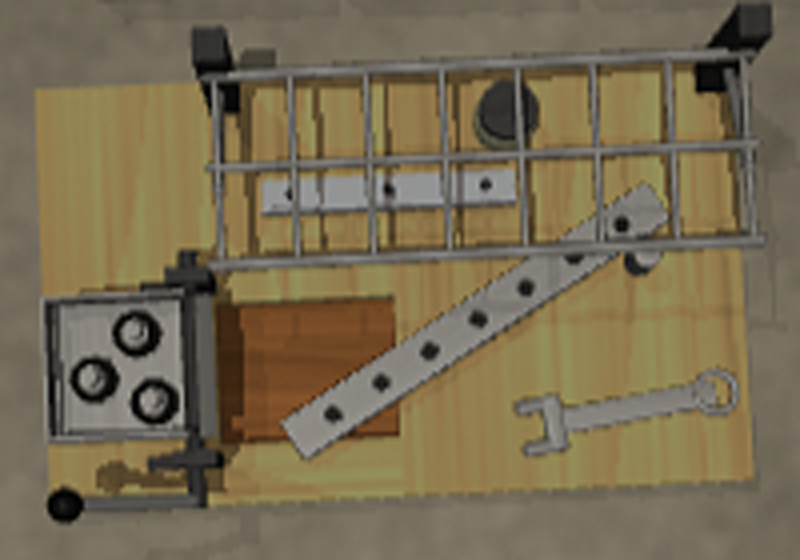

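View pics/sidez.png

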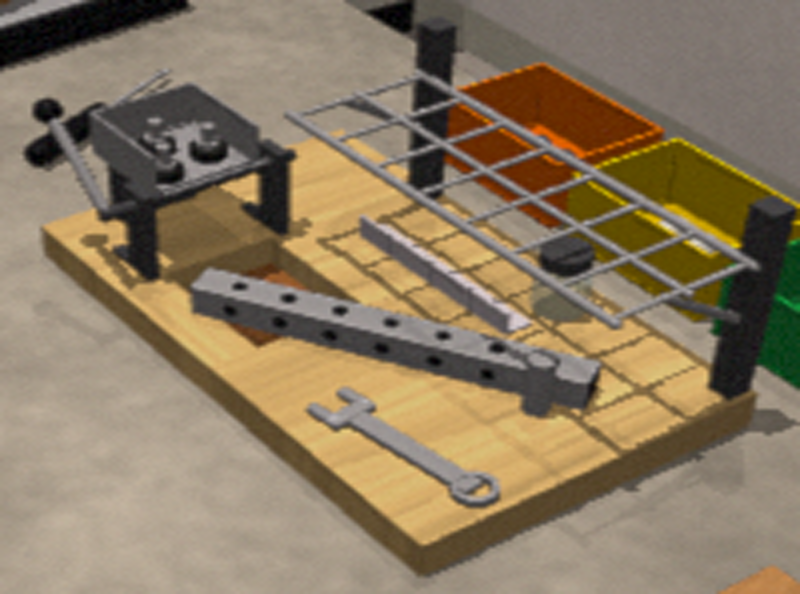

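View pics/m.png

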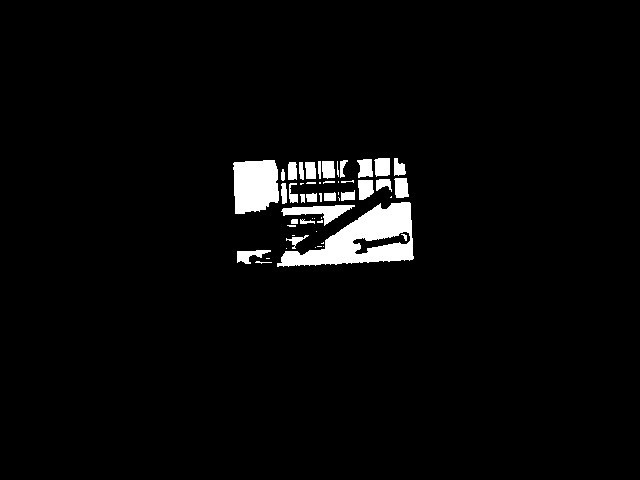

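```bash
cat >> h.py <<'E'
E
python3 - <<'E'
from h import *
from scipy.optimize import least_squares
s=pickle.load(open('top0.pkl','rb'));m=cv2.imread('pics/m.png',0)
bot=[ray(s,u,np.where(m[:,u])[0].max()+.5,.035) for u in range(285,408)]
top=[ray(s,u,np.where(m[:,u])[0].min()-.5,.035) for u in range(240,272)]
lef=[ray(s,np.where(m[v])[0].min()-.5,v,.035) for v in range(168,205)]
rig=[ray(s,np.where(m[v])[0].max()+.5,v,.035) for v in range(215,256)]
def f(p):
    c,sn=np.cos(p[2]),np.sin(p[2]);R=np.array([[c,sn],[-sn,c]])
    g=lambda L:(np.array(L)[:,:2]-p[:2])@R.T
    return np.r_[g(bot)[:,0]+.15,g(top)[:,0]-.135,g(lef)[:,1]-.4,g(rig)[:,1]+.07]
r=least_squares(f,[.65,-.15,0],loss='soft_l1',f_scale=.001);print(r.x,np.abs(f(r.x)).mean(), [np.median(a) for a in np.split(f(r.x),np.cumsum([len(bot),len(top),len(lef)]))])
x,y,a=r.x
T=lambda b:np.array([x+np.cos(a)*b[0]-np.sin(a)*b[1],y+np.sin(a)*b[0]+np.cos(a)*b[1],b[2]])
def B(P):
    d=P[:2]-r.x[:2];return np.array([np.cos(a)*d[0]+np.sin(a)*d[1],-np.sin(a)*d[0]+np.cos(a)*d[1]])*1000
# bar corners (top, z=.065) zoom coords
for n,(u,v),z in [('freeend L',(282,426),.065),('free R',(307,459),.065),('postend',(668,216),.065),('postend far',(647,182),.065),
   ('post',(641,243),.09),('knob',(66,505),.174),('shelfL',(214,268),.17),('shelfR',(762,241),.17),('fenceL',(262,214),.058),('fenceR',(516,203),.058),
   ('pockBR',(398,435),.035),('pockTR',(394,297),.035),('jar',(507,110),.1)]:
    P=ray(s,225+u/4-.4,140+v/4-.4,z);print(n,P.round(4),B(P).round(1))
s2=pickle.load(open('side0.pkl','rb'))
for n,(u,v),z in [('post',(542,358),.09),('knob',(46,111),.174),('free top near-left',(205,270),.065),('shelfR',(617,325),.17),('shelfL',(288,116),.17)]:
    P=ray(s2,250+u/4-.4,170+v/3.3-.4,z);print(n,P.round(4),B(P).round(1))
np.save('board.npy',r.x)
E
```

```text
[ 0.66258228 -0.15150516  0.02250623] 0.0009671465538923452 [np.float64(-0.0002911705963874467), np.float64(0.0012848358379863728), np.float64(0.000490179340141006), np.float64(-0.0004948400182697571)]
freeend L [0.5562 0.0884 0.065 ] [-100.9  242.3]
free R [0.5342 0.0725 0.065 ] [-123.3  226.9]
postend [ 0.6891 -0.1691  0.065 ] [ 26.1 -18.2]
postend far [ 0.712  -0.1559  0.065 ] [49.3 -5.5]
post [ 0.6685 -0.1476  0.09  ] [6.  3.8]
knob [0.5062 0.2171 0.174 ] [-148.1  372.1]
shelfL [0.6492 0.1249 0.17  ] [ -7.2 276.6]
shelfR [ 0.6584 -0.2122  0.17  ] [ -5.5 -60.6]
fenceL [0.6972 0.0989 0.058 ] [ 40.3 249.6]
fenceR [ 0.7009 -0.0694  0.058 ] [40.1 81.2]
pockBR [0.5498 0.012  0.035 ] [-109.  166.]
pockTR [0.6424 0.0125 0.035 ] [-16.4 164.4]
jar [ 0.7556 -0.0622  0.1   ] [95.  87.2]
post [ 0.6638 -0.1525  0.09  ] [ 1.2 -1. ]
knob [0.507  0.2189 0.174 ] [-147.2  373.8]
free top near-left [0.556  0.0868 0.065 ] [-101.2  240.6]
shelfR [ 0.6606 -0.2143  0.17  ] [ -3.4 -62.7]
shelfL [0.6503 0.1227 0.17  ] [ -6.1 274.4]
```

```bash
cat >> h.py <<'E'
from scipy.spatial.transform import Rotation as Ro
bx,by,ba=np.load('board.npy')
def W(b): # board mm -> world m
    b=np.array(b,float)/1000;return np.array([bx+np.cos(ba)*b[0]-np.sin(ba)*b[1],by+np.sin(ba)*b[0]+np.cos(ba)*b[1],b[2]])
def tilt(head,t,up=False):
    """tool z points along heading (world rad) and down, t from vertical; jaws horizontal"""
    c,s=np.cos(head),np.sin(head)
    z=np.array([np.sin(t)*c,np.sin(t)*s,-np.cos(t)])
    x=-np.array([np.cos(t)*c,np.cos(t)*s,np.sin(t)])
    if up:x=-x
    y=np.cross(z,x);return np.stack([x,y,z],1)
def rpy(R):return Ro.from_matrix(R).as_euler('xyz',degrees=True)
T=np.radians(45)
def pushpose(phi,s=212,back=0.,zt=46.,lift=0.,t=T,up=False):
    """tip's leading corner at bar-frame (10.5-back, s) with the bar at angle phi"""
    c,sn=np.cos(phi),np.sin(phi)
    xl=10.5-back-11*np.cos(t)
    b=[c*xl-sn*s,sn*xl+c*s,zt+lift]
    R=tilt(phi+ba,t,up)
    return W(b)-.022*R[:,2],rpy(R)
E
python3 - <<'E'
from h import *
from plant import *
for up in(0,1):
  for t in (35,40,45,50):
    for phi,b,l in((.545,40,120),(.545,40,0),(.545,0,0),(.27,0,0),(0,0,0)):
        p,o=pushpose(phi,back=b,lift=l,t=np.radians(t),up=up);q=inverse_kinematics(p,o)
        print(up,t,phi,b,l,p.round(3),o.round(1),None if q is None else np.round(q,1))
E
```

```text
0 35 0.545 40 120 [ 0.506 -0.     0.184] [ 180.    35.  -147.5] [-33.2 -43.9 -47.8  70.1  31.5 -61.2]
0 35 0.545 40 0 [ 0.506 -0.     0.064] [ 180.    35.  -147.5] [-33.2 -40.7 -58.4  56.2  31.5 -61.2]
0 35 0.545 0 0 [0.539 0.021 0.064] [ 180.    35.  -147.5] [-27.7 -34.3 -54.7  50.4  29.9 -55.1]
0 35 0.27 0 0 [0.591 0.048 0.064] [-180.    35.  -163.2] [-17.  -32.2 -54.5  37.5  18.6 -28.7]
0 35 0 0 0 [0.647 0.06  0.064] [ 180.    35.  -178.7] [ -8.7 -21.1 -47.3  29.2   5.7  -8.2]
0 40 0.545 40 120 [ 0.505 -0.001  0.183] [ 180.    40.  -147.5] [-36.3 -48.  -51.8  69.4  36.8 -63.2]
0 40 0.545 40 0 [ 0.505 -0.001  0.063] [ 180.    40.  -147.5] [-36.3 -44.5 -62.4  55.2  36.8 -63.2]
0 40 0.545 0 0 [0.538 0.021 0.063] [ 180.    40.  -147.5] [-30.4 -38.2 -59.1  48.3  34.9 -56.3]
0 40 0.27 0 0 [0.59  0.048 0.063] [-180.    40.  -163.2] [-18.7 -38.1 -60.6  33.1  21.9 -28.6]
0 40 0 0 0 [0.646 0.06  0.063] [ 180.    40.  -178.7] [ -9.2 -25.9 -53.4  22.9   6.7  -8.1]
0 45 0.545 40 120 [ 0.504 -0.001  0.182] [ 180.    45.  -147.5] None
0 45 0.545 40 0 [ 0.504 -0.001  0.062] [ 180.    45.  -147.5]
[... 1425 characters left out ...]
[180.  -40.    1.3] [ -9.2 -25.9 -53.4  22.9   6.7 171.9]
1 45 0.545 40 120 [ 0.504 -0.001  0.182] [180.  -45.   32.5] None
1 45 0.545 40 0 [ 0.504 -0.001  0.062] [180.  -45.   32.5] None
1 45 0.545 0 0 [0.538 0.02  0.062] [180.  -45.   32.5] None
1 45 0.27 0 0 [0.589 0.048 0.062] [180.  -45.   16.8] None
1 45 0 0 0 [0.645 0.06  0.062] [180.  -45.    1.3] [ -9.6 -30.2 -59.3  16.4   7.7 172.2]
1 50 0.545 40 120 [ 0.504 -0.001  0.18 ] [180.  -50.   32.5] None
1 50 0.545 40 0 [ 0.504 -0.001  0.06 ] [180.  -50.   32.5] None
1 50 0.545 0 0 [0.537 0.02  0.06 ] [180.  -50.   32.5] None
1 50 0.27 0 0 [0.589 0.048 0.06 ] [180.  -50.   16.8] None
1 50 0 0 0 [0.644 0.06  0.06 ] [180.  -50.    1.3] None
```

```bash
cat >> h.py <<'E'
def PP(phi,**k):
    f=np.clip(phi/.545,0,1);return pushpose(phi,t=np.radians(30+12*(1-f)),**k)
def save(name,n):
    from plant import snapshot
    s=snapshot(n);pickle.dump(s,open(name+'.pkl','wb'));cv2.imwrite(f'pics/{name}.png',s['color'][:,:,::-1]);return s
E
python3 - <<'E'
from h import *
from plant import *
set_gripper(0.0,30)
p,o=PP(.545,back=40,lift=130)
move_to(p,o)
move_straight(PP(.545,back=25,lift=0)[0],rate=.2,stop_force=12)
st=read_state();print(st['time'],st['tcp_pos'],st['contact_force'],st['qpos'].round(1),st['grip_width'])
s=save('side1','side');c=s['color'][170:350,250:450,::-1]
cv2.imwrite('pics/side1z.png',cv2.resize(c,None,fx=4,fy=3.3,interpolation=cv2.INTER_CUBIC))
save('top1','top')
R=Ro.from_euler('xyz',st['tool_rot'],degrees=True).as_matrix()
tip=st['tcp_pos']+.022*R[:,2];print('tip',tip,proj(s,tip),((proj(s,tip)-[250,170])*[4,3.3]))
E
```

```text
4.0917 [0.51957221 0.00837538 0.06611308] [-0.30580422 -0.52707185  0.80197055] [-28.1 -34.1 -52.7  55.5  25.8 -57. ] -0.00014409562286329486
tip [0.52886526 0.01428496 0.04706797] [306.44567939 273.69132888] [225.78271756 342.18138529]
```

View pics/side1z.png

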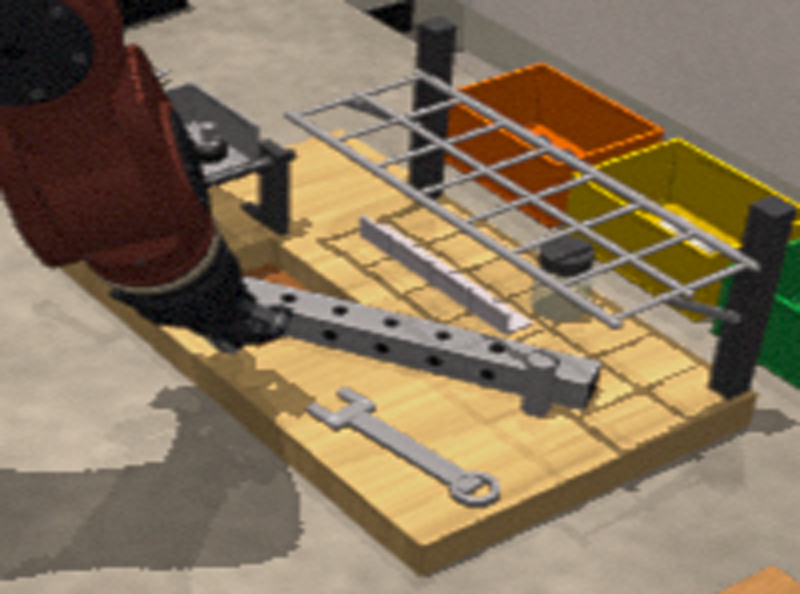

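View pics/top1.png

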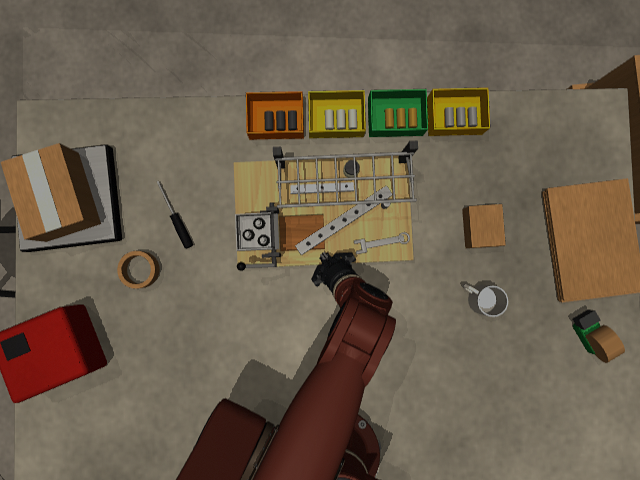

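```bash
python3 - <<'E'
from h import *
s=pickle.load(open('top1.pkl','rb'));tip=np.array([.52886526,.01428496,.04706797])
s1=pickle.load(open('side1.pkl','rb'))
o=[]
for s,(x0,y0) in((s,(270,220)),(s1,(270,230))):
    c=s['color'][y0:y0+70,x0:x0+80,::-1];c=cv2.resize(c,None,fx=5,fy=5,interpolation=cv2.INTER_CUBIC)
    p=(proj(s,tip)-[x0,y0])*5;cv2.circle(c,tuple(p.astype(int)),4,(0,0,255),1);o.append(np.clip(c*2.0,0,255).astype(np.uint8))
cv2.imwrite('pics/tip1.png',np.hstack(o))
E
```

```text
(no output)
```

View pics/tip1.png

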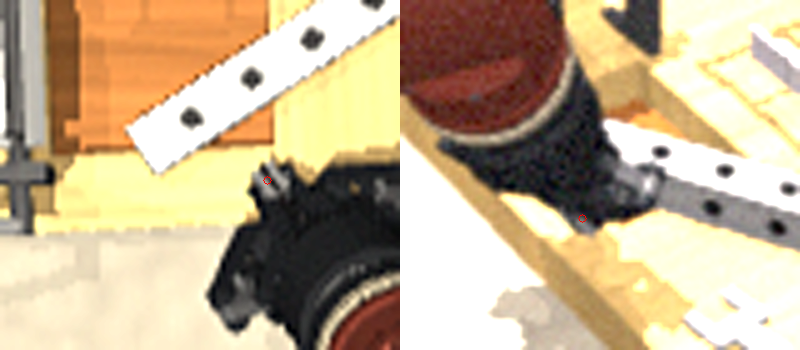

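```bash
python3 - <<'E'
from h import *
from plant import *
S=195
p,o=PP(.545,s=S,back=12);move_straight(p,rate=.1,rotation=o,stop_force=15)
for phi in (.5,.4,.3,.2,.1,.04,.02):
    p,o=PP(phi,s=S);r=move_straight(p,rate=.1,rotation=o,stop_force=25)
    st=read_state();print(phi,r,round(st['time'],2),st['contact_force'].round(1),(st['tcp_pos']-p).round(4))
    if r:break
save('top2','top');s=save('side2','side')
cv2.imwrite('pics/side2z.png',cv2.resize(s['color'][170:350,250:450,::-1],None,fx=4,fy=3.3,interpolation=cv2.INTER_CUBIC))
E
```

```text
0.5 False 4.92 [-0.1 -0.5 -0.7] [-0.0007  0.0004 -0.0001]
0.4 False 5.26 [ 0.5 -0.3  0.1] [-0.0008  0.0002 -0.0002]
0.3 False 5.6 [0.3 0.5 0.3] [-0.0007  0.     -0.0002]
0.2 False 5.94 [ 0.2 -0.6  1.2] [-0.0006  0.     -0.0002]
0.1 False 6.28 [-0.1 -0.6  0.1] [-0.0007  0.0001 -0.0003]
0.04 False 6.55 [-0.4  0.3  0.5] [-0.0006  0.0001 -0.0003]
0.02 False 6.8 [-0.5  0.4 -0.4] [-0.0003 -0.0001  0.    ]
```

View pics/side2z.png

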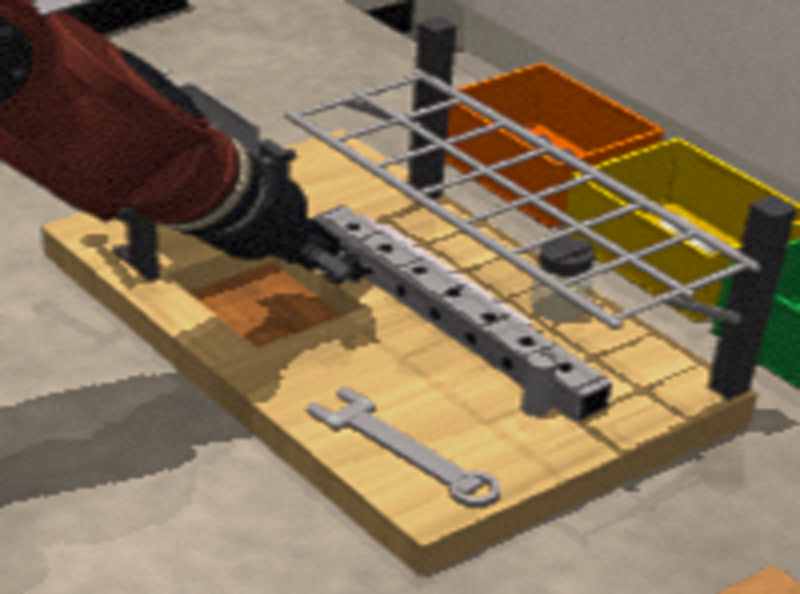

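```bash
python3 - <<'E'
from h import *
from plant import *
S=195
p,o=PP(0,s=S,back=-6)
r=move_straight(p,rate=.02,stop_force=8)
st=read_state();print(r,round(st['time'],2),st['contact_force'].round(1),(p-st['tcp_pos']).round(4),'short of x10.5 by',((PP(0,s=S)[0]-st['tcp_pos'])[:2]*1e3).round(2))
# back off
q=st['tcp_pos']-np.array([np.cos(ba),np.sin(ba),0])*.05+[0,0,.02]
move_straight(q,rate=.15)
move_straight(q+np.array([-.08,0,.15]),rate=.25)
save('top3','top');s=save('side3','side')
c=s['color'][:,:,::-1];cv2.imwrite('pics/side3z.png',cv2.resize(c[210:310,315:415],None,fx=6,fy=6,interpolation=cv2.INTER_CUBIC))
s=pickle.load(open('top3.pkl','rb'));cv2.imwrite('pics/top3z.png',cv2.resize(s['color'][140:280,225:425,::-1],None,fx=4,fy=4,interpolation=cv2.INTER_CUBIC))
print(read_state()['time'])
E
```

```text
True 7.26 [ 0.1  0.5 -0.4] [0.0052 0.0003 0.001 ] short of x10.5 by [-0.84  0.15]Traceback (most recent call last):
  File "<stdin>", line 9, in <module>
plant.PlanningError: the arm cannot follow that straight line within its joint ranges
```

```bash
python3 - <<'E'
from h import *
from plant import *
p,o=pushpose(0,s=190,back=50,lift=15,t=np.radians(32))
move_straight(p,rate=.15,rotation=o)
p,o=pushpose(0,s=150,back=120,lift=150,t=np.radians(15))
move_straight(p,rate=.3,rotation=o)
save('top3','top');s=save('side3','side')
c=s['color'][:,:,::-1];cv2.imwrite('pics/side3z.png',cv2.resize(c[210:310,315:415],None,fx=6,fy=6,interpolation=cv2.INTER_CUBIC))
s=pickle.load(open('top3.pkl','rb'));cv2.imwrite('pics/top3z.png',cv2.resize(s['color'][140:280,225:425,::-1],None,fx=4,fy=4,interpolation=cv2.INTER_CUBIC))
print(read_state()['time'])
E
```

```text
8.5667
```

View pics/side3z.png

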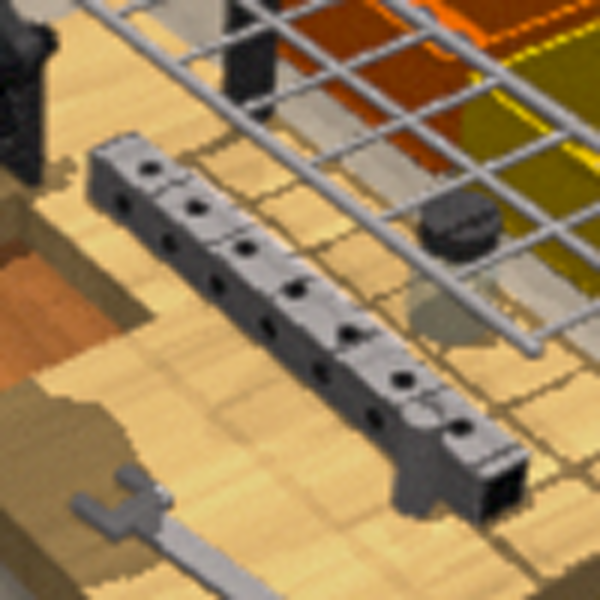

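View pics/top3z.png

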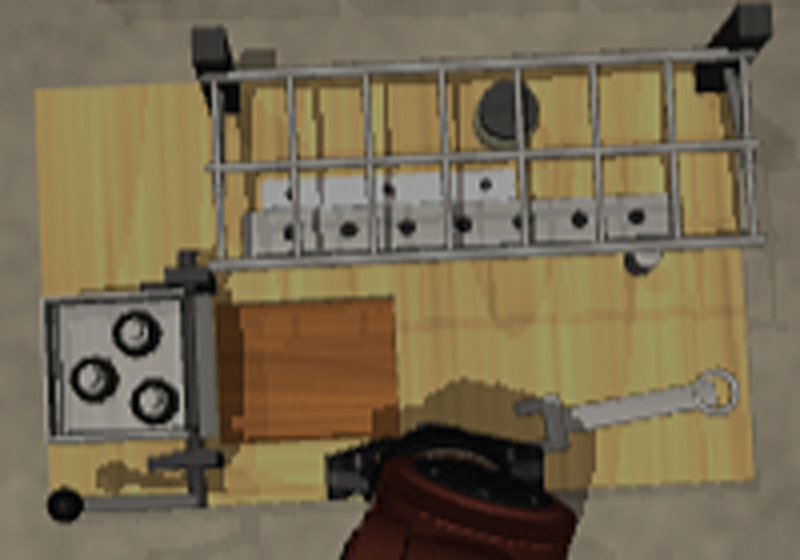

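```bash
python3 - <<'E'
from h import *
def B(P):
    d=P[:2]-[bx,by];return np.array([np.cos(ba)*d[0]+np.sin(ba)*d[1],-np.sin(ba)*d[0]+np.cos(ba)*d[1]])*1000
s=pickle.load(open('side3.pkl','rb'));t=pickle.load(open('top3.pkl','rb'))
for n,(u,v) in dict(freeNear=(90,153),freeFar=(137,133),postFar=(527,453),postNear=(475,484)).items():
    print(n,B(ray(s,315+u/6-.42,210+v/6-.42,.065)).round(1))
for n,(u,v) in dict(freeNear=(251,255),freeFar=(249,213),postFar=(667,194),postNear=(670,237)).items():
    print(n,B(ray(t,225+u/4-.4,140+v/4-.4,.065)).round(1))
# expected hits
for b in((10.5,260,65),(40.5,260,65),(40.5,-30,65),(10.5,-30,65)):
    print(b,((proj(s,W(b))-[315,210])*6).round(0),((proj(t,W(b))-[225,140])*4).round(0))
E
```

```text
freeNear [ 12.  257.5]
freeFar [ 41.2 257.7]
postFar [ 40.7 -27.4]
postNear [  8.9 -29.2]
freeNear [ 12.5 257.7]
freeFar [ 40.3 257.9]
postFar [ 40.7 -18.3]
postNear [ 12.1 -18.7]
(10.5, 260, 65) [ 82. 149.] [246. 257.]
(40.5, 260, 65) [131. 129.] [244. 211.]
(40.5, -30, 65) [528. 454.] [683. 192.]
(10.5, -30, 65) [476. 481.] [686. 237.]
```

```bash
python3 - <<'E'
from h import *
s=pickle.load(open('side3.pkl','rb'));t=pickle.load(open('top3.pkl','rb'))
o=[]
for s_,(x0,y0) in((t,(278,185)),(t,(372,180)),(s,(322,222)),(s,(378,278))):
    c=cv2.resize(s_['color'][y0:y0+28,x0:x0+38,::-1],None,fx=10,fy=10,interpolation=cv2.INTER_NEAREST)
    c=np.clip(c*1.6,0,255).astype(np.uint8)
    for b in((10.5,260,65),(40.5,260,65),(40.5,-30,65),(10.5,-30,65)):
        p=(proj(s_,W(b))+.5-[x0,y0])*10;cv2.circle(c,tuple(int(k) for k in p),4,(0,0,255),1)
    o.append(c)
cv2.imwrite('pics/e.png',np.vstack([np.hstack(o[:2]),np.hstack(o[2:])]))
E
```

```text
(no output)
```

View pics/e.png

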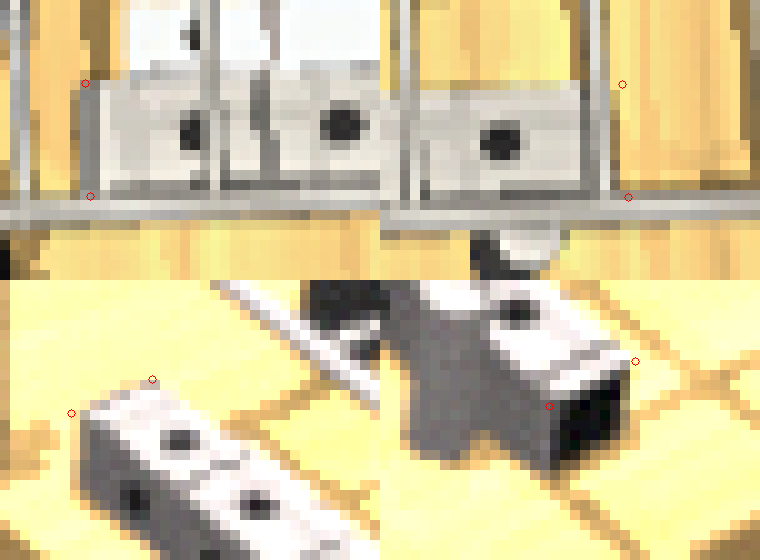

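```bash
python3 - <<'E'
from h import *
def B(P):
    d=P[:2]-[bx,by];return np.array([np.cos(ba)*d[0]+np.sin(ba)*d[1],-np.sin(ba)*d[0]+np.cos(ba)*d[1]])*1000
def cent(s,r):
    # dark hole centroid in raw ROI about guess, background-subtracted
    u,v=r;g=cv2.cvtColor(s['color'],cv2.COLOR_RGB2GRAY).astype(float)
    u0,v0=int(round(u))-3,int(round(v))-3;w=g[v0:v0+7,u0:u0+7];w=np.clip(np.median(w)*.8-w,0,None)
    yy,xx=np.mgrid[v0:v0+7,u0:u0+7];return (w*xx).sum()/w.sum(),(w*yy).sum()/w.sum()
def run(n0,n1,G0,G1,off,sc):
    s0=pickle.load(open(n0,'rb'));s1=pickle.load(open(n1,'rb'))
    A=[B(ray(s0,*cent(s0,g),.065)) for g in G0];C=[B(ray(s1,*cent(s1,g),.065)) for g in G1]
    A=np.array(A);C=np.array(C)
    a0=np.arctan2(A[0]-A[-1],1)[0] if 0 else np.arctan2(-(A[0]-A[-1])[0],(A[0]-A[-1])[1]);a1=np.arctan2(-(C[0]-C[-1])[0],(C[0]-C[-1])[1])
    print('angles',a0,a1)
    R=lambda a,P:P@np.array([[np.cos(a),-np.sin(a)],[np.sin(a),np.cos(a)]])
    print(R(a0,A).round(1).tolist());print(C.round(1).tolist())
z=lambda L:[(225+u/4-.4,140+v/4-.4) for u,v in L]
run('top0.pkl','top3.pkl',z([(381,382),(478,319),(622,225)]),z([(349,230),(463,224),(636,217)]),0,0)
z0=lambda L:[(250+u/4-.4,170+v/3.3-.4) for u,v in L]
z3=lambda L:[(315+u/6-.4,210+v/6-.4) for u,v in L]
run('side0.pkl','side3.pkl',z0([(240,286),(288,298),(340,310),(391,322),(443,334)]),z3([(150,168),(197,208),(246,248),(295,290),(350,333)]),0,0)
E
```

```text
angles 0.5364557543256462 0.0010163163905221647
[[25.2, 189.9], [25.1, 113.6], [25.2, 0.0]]
[[26.5, 192.9], [26.6, 117.9], [26.7, 2.8]]
angles 0.508151051109015 0.004720693096809509
[[24.2, 227.5], [21.2, 189.5], [22.1, 150.7], [23.7, 113.2], [24.2, 75.2]]
[[27.3, 228.9], [27.1, 191.9], [28.5, 154.8], [28.5, 117.0], [28.1, 76.8]]
```

```bash
cat >> h.py <<'E'
def LV(th,gap=0.,dz=0.,sgn=1,dx=-2):
    a=.87-th
    y=297+100*np.sin(a)+11+11+gap; z=110+100*np.cos(a)+dz
    yaw=ba+sgn*np.pi/2
    zt=np.array([0,0,-1.]);x=np.array([np.cos(yaw),np.sin(yaw),0]);R=np.stack([x,np.cross(zt,x),zt],1)
    return W([-147.5+dx,y,z])+[0,0,.022],rpy(R)
E
python3 - <<'E'
from h import *
from plant import *
print(read_state()['qpos'].round(1),read_state()['tcp_pos'])
for sg in(1,-1):
  for th,g,dz in((0,12,80),(0,12,-8),(.87,0,-8),(1.75,0,1)):
    p,o=LV(th,g,dz,sg);q=inverse_kinematics(p,o);print(sg,p.round(3),o.round(1),None if q is None else np.round(q,1))
E
```

```text
[-17.1 -25.3 -27.9  73.2   4.7 -17.8] [ 0.53272269 -0.00378455  0.21463165]
1 [0.504 0.252 0.276] [180.    0.   91.3] [ 13.3  -0.    1.8  91.8   0.  102. ]
1 [0.504 0.252 0.188] [180.    0.   91.3] [ 13.3  -0.6  -7.9  82.7   0.  102. ]
1 [0.506 0.164 0.224] [180.    0.   91.3] [ 3.9 -6.2 -9.6 86.6  0.  92.6]
1 [0.508 0.087 0.197] [180.    0.   91.3] [ -4.8  -9.2 -15.2  84.    0.   83.9]
-1 [0.504 0.252 0.276] [180.    0.  -88.7] [ 13.3  -0.    1.8  91.8   0.  -78. ]
-1 [0.504 0.252 0.188] [180.    0.  -88.7] [ 13.3  -0.6  -7.9  82.7   0.  -78. ]
-1 [0.506 0.164 0.224] [180.    0.  -88.7] [  3.9  -6.2  -9.6  86.6   0.  -87.4]
-1 [0.508 0.087 0.197] [180.    0.  -88.7] [ -4.8  -9.2 -15.2  84.    0.  -96.1]
```

```bash
python3 - <<'E'
from h import *
from plant import *
st=read_state();move_straight(st['tcp_pos']+[0,0,.09],rate=.3)
p,o=LV(0,14,80,-1);move_to(p,o)
p,o=LV(0,14,-8,-1);print(move_straight(p,rate=.15,stop_force=10))
st=read_state();print(st['time'],(st['tcp_pos']-p).round(4))
s=save('side4','side');cv2.imwrite('pics/side4z.png',cv2.resize(s['color'][160:300,220:380,::-1],None,fx=5,fy=4.2,interpolation=cv2.INTER_CUBIC))
E
```

```text
False
10.7667 [ 0.0006 -0.0003  0.0012]
```

View pics/side4z.png

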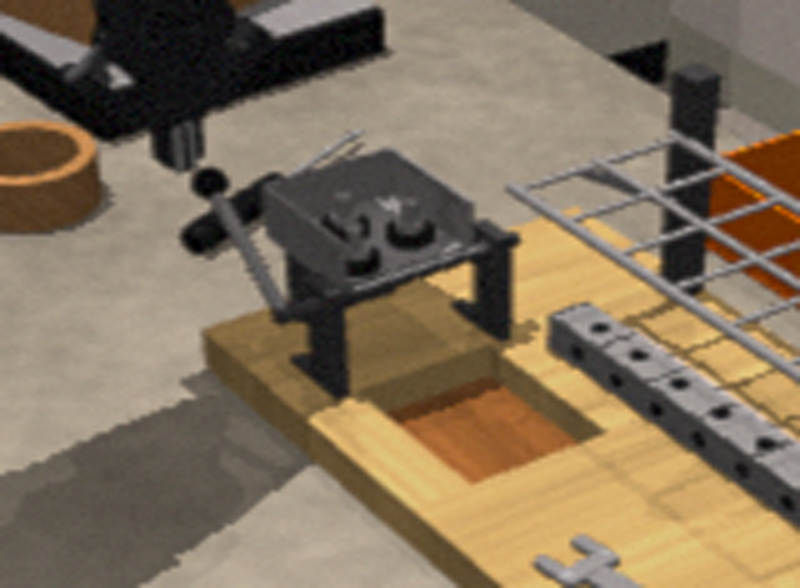

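```bash
python3 - <<'E'
from h import *
from plant import *
for th in (0,.2,.4,.6,.8,1.0,1.2,1.4,1.55,1.68):
    dz=-8 if th<.87 else -8+10*min(1,(th-.87)/.6)
    p,o=LV(th,0,dz,-1);r=move_straight(p,rate=.09,stop_force=25)
    st=read_state();print(th,r,round(st['time'],2),st['contact_force'].round(1))
    if r or th in(.6,):
        s=save(f'side5_{th}','side');cv2.imwrite(f'pics/side5_{th}z.png',cv2.resize(s['color'][160:300,220:380,::-1],None,fx=5,fy=4.2))
    if r:break
s=save('side5','side');cv2.imwrite('pics/side5z.png',cv2.resize(s['color'][160:300,220:380,::-1],None,fx=5,fy=4.2,interpolation=cv2.INTER_CUBIC))
E
```

```text
0 False 11.12 [-0.4  0.6  0.3]
0.2 False 11.5 [-0.1  3.3  1.2]
0.4 False 11.88 [0.7 1.8 0.7]
0.6 False 12.25 [-0.3  0.7  0.6]
0.8 False 12.68 [0.1 0.2 0.2]
1.0 False 13.05 [-0.2  1.4  0.2]
1.2 False 13.42 [0.6 0.3 1.4]
1.4 False 13.78 [-0.5 -0.4 -0.6]
1.55 False 14.08 [ 0.4 -0.7  0.7]
1.68 False 14.38 [-0.9 -0.4 -0.3]
```

View pics/side5z.png

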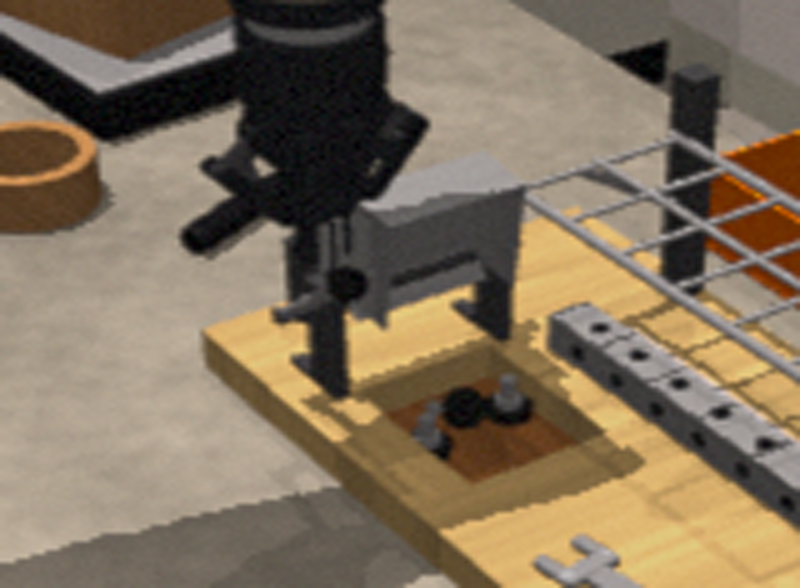

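The view shows the tub tipped and all three feet in the pocket, near (432,440), (465,407) and (510,400). Next I'll make sure the cradle is against its stop, retreat, and check again.

```bash
python3 - <<'E'
from h import *
from plant import *
p,o=LV(1.75,-6,3,-1);print(move_straight(p,rate=.05,stop_force=8));st=read_state();p0=LV(1.75,0,3,-1)[0]
print(st['contact_force'].round(1),((st['tcp_pos']-p0)*1e3).round(1))
move_straight(st['tcp_pos']+[0,.015,.01],rate=.1)
move_straight(st['tcp_pos']+[-.0,.02,.14],rate=.2)
st=read_state();movej(st['qpos']+np.array([35,0,0,0,0,0]))
dwell(.5)
t=save('top6','top');s=save('side6','side');print(read_state()['time'])
cv2.imwrite('pics/side6z.png',cv2.resize(s['color'][160:340,220:450,::-1],None,fx=3.4,fy=3.3,interpolation=cv2.INTER_CUBIC))
cv2.imwrite('pics/top6z.png',cv2.resize(t['color'][140:280,225:425,::-1],None,fx=4,fy=4,interpolation=cv2.INTER_CUBIC))
E
```

```text
True
[-0.5  5.1  5.9] [ 0.3 -4.5  0.6]
17.6333
```

View pics/side6z.png

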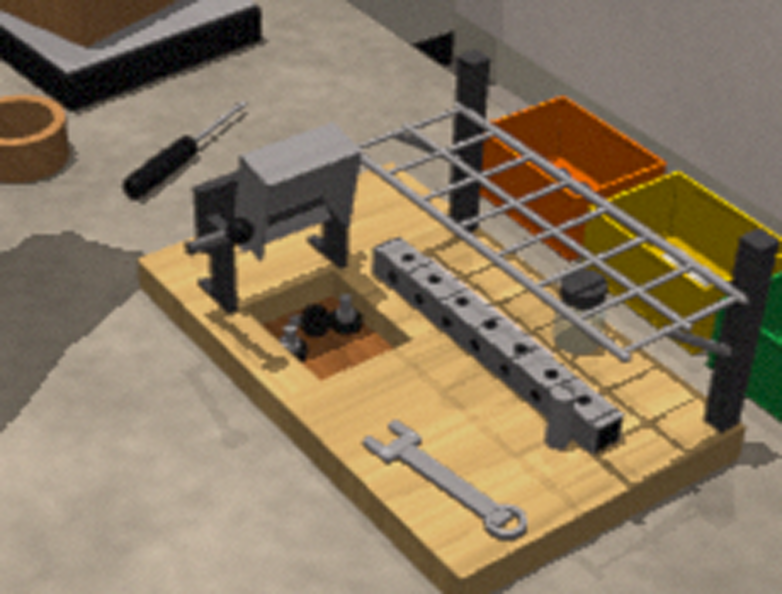

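View pics/top6z.png

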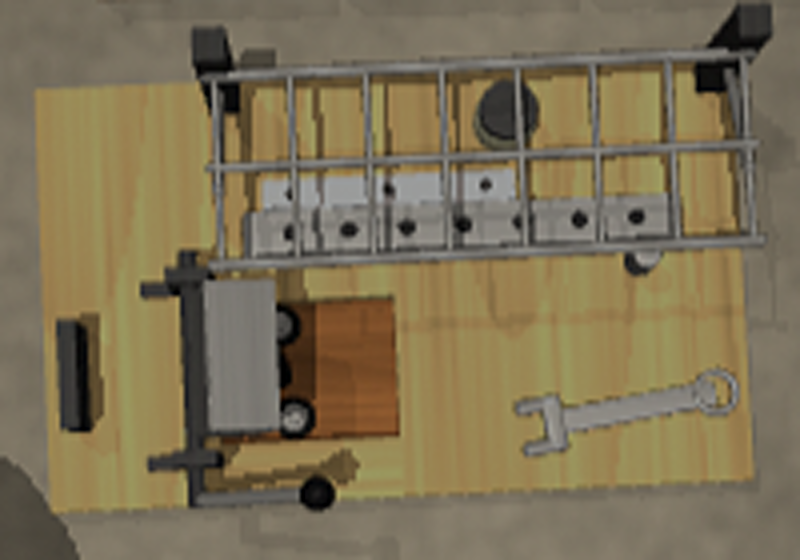

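View pics/top6.png

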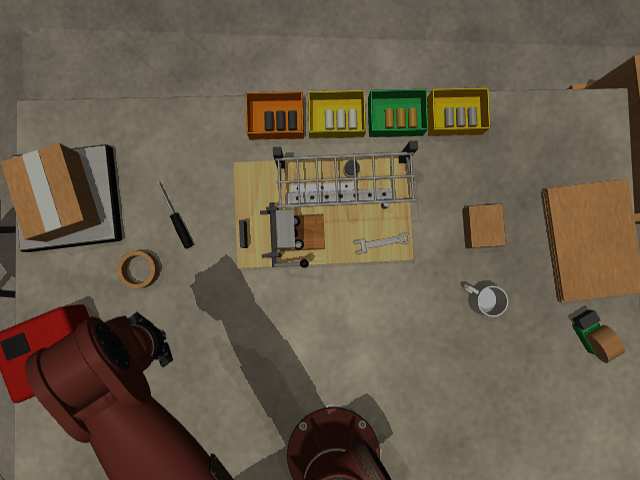

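```bash
python3 - <<'E'
from h import *
from plant import *
t=pickle.load(open('top6.pkl','rb'));s=pickle.load(open('side6.pkl','rb'));k=W([-147.5,297-100*np.sin(.88),110+100*np.cos(.88)])
print('expected knob top',(proj(t,k)-[225,140])*4,'side',(proj(s,k)-[220,160])*[3.4,3.3])
st=read_state();print(st['tcp_pos'],st['contact_force'].round(1))
sign_off()
E
```

```text
expected knob top [314.86228235 490.95476225] side [236.50769693 229.28384077]
[0.35737576 0.37507215 0.33816991] [ 0.  -0.5  0.8]
the job is handed in; nothing more can be done
```

The tube is in line along the fence, the cradle is fully tipped, and all three feet are in the pocket. I handed the job in shortly after 17.6 s of the 53 s allowed.

- **Tube:** I pushed it round the post in an arc with the closed fingers tilted under the shelf, then pressed it gently towards the fence. The robot stopped on a force change about 0.8 mm past the nominal in-line position, which fits the tube resting against the fence. The tube's holes, seen in two cameras, put its angle within about 0.005 rad of in line.
- **Cradle:** With the pocket clear, I pushed the knob over its arc to the stop and backed away. The knob then appeared within about 1 pixel of its position at the stop in both cameras, and the cradle stayed tipped.
- **Feet and other things:** The last side view shows all three feet in the pocket. The wrench, jar, tape roll, mug, carton and screwdriver look unmoved by eye in the last pictures. The robot was touching nothing when I handed in.

**One check was not exact:** the holes show the tube about 2–3 mm further left along its length than nominal, probably from rolling on the post as it swung. The corner measurements disagreed among themselves, from about −2 to +2 mm. I left it rather than risk disturbing the tube.

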